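Shut the keeper, free the catch and hold the dish press down

ROBOT

A 6-joint arm with a two-finger parallel gripper is mounted at the origin on a cart in front of the work surface, level with it; the furniture and walls round the work are solid. World frame = base frame: x ahead of the robot, y to its left, z up, the work surface at z = 0. Lengths are in m, angles in rad, forces in N, time in s.
With the tool pointing down it reaches from about 0.3 to 0.775 m from the base axis. Payload 14.6 kg.
Tool frame: the origin (TCP) lies on the centre line of the jaws, within the pads' length; the fingertips stand 19 mm ahead of it and the grasp point (between the pads) is the TCP; z points along the fingers, x is the direction in which the jaws open and shut, and the axes are right-handed (so a half turn about z gives the same grasp; the last joint's range is limited). The gripper opens to 94 mm and grips with 3 to 60 N. Pads are 16 mm wide; open, the fingers measure 119 mm over their backs; the gripper's body (75 mm by 177 mm) begins 78 mm behind the grasp point.
Start: joints at [-1.239, 0.3, 1.521, -0, 1.321, -0.067], TCP at [0.214, -0.507, 0.187] pointing down, gripper open.
Joint ranges: [-3.03, 3.03], [-0.79, 2.21], [0.23, 2.52], [-1.04, 4.18], [0, 3.07], [-2.55, 2.55]. Speed limits (rad/s): [2.22, 2.22, 2.57, 3.14, 3.14, 3.14].

INTERFACE

Orientations are given as [roll, pitch, yaw] about the fixed x, y, z axes, in that order (R = Rz(yaw) Ry(pitch) Rx(roll)).
In Python, from station import ctrl, imaging gives the robot as it stands.
- The arm moves only by the shell command python3 -m handwheel 'ROWS' [OPENING] [FORCE]. ROWS is JSON, a list that holds one entry, the list of rows, each a list of 4 numbers: the shift along the tool's x, y, z in m, then the turn about the tool's z in rad. A call has 1 to 10 rows; each row shifts and turns the pose as measured when the row begins, along the tool's axes as they then stand; what a row does not reach is not made up. A row lasts 1/10 s, in which the tool goes at most 50 mm and 8.59 degrees, less where a joint would pass 70% of its speed; a pose out of reach is approached as far as the arm can. A call is refused whole if a number of a shift passes 0.05 or a number of a turn 0.15, either way. A call with a gripper value outside its range is refused whole. OPENING is the finger opening in m, from 0 to 0.094, set as the call begins (- or left out, the last holds). The fingers move at their own pace and stop on an object; FORCE is the grip in N (left out, the last holds). Time passes only in rows, so rows that do not move let the fingers close. It gives the time, the measured TCP pose, the force and the opening at its end, in the units of the state.
- ctrl.get_obs(): the state, without advancing time (a new reading comes with each control period).
- imaging.camera(name): name is "side" or "top" or "wrist"; returns the picture (480x640x3 uint8, red, green, blue); there is no depth.
- imaging.camera_model(name): a dict with "camera_matrix" (3x3 intrinsics, pixels), "k1" (the pictures are not rectified: a ray, as slopes to the right and down, at radius r is drawn at 1 + k1 r^2 times it, then the intrinsics apply), "position" and "attitude" of the camera in the world. Camera axes: x right, y up, looking along -z (the intrinsics and any distortion apply to the point x, -y, -z); pixel columns grow to the right and rows downward; lengths in m; the calibration is good to about 2 mm. A picture is of the moment at which its call begins: read the wrist's pose just before it. camera_model takes no time and is no camera call; for the wrist camera it gives the pose at the moment of the call.
- ctrl.hand_in(): hands the job in, once; it reports no verdict.
The state is a dict: "time_s": time; "qpos": joint angles; "joint_vel": joint speeds; "tau": joint torques, N m; "ee_pos": TCP position; "eef_rot": TCP orientation; "force": force on the tool from outside, world axes, zero at the start; "moment": the same for the moment, N m; "grip_width": finger opening in m.
Only numpy, scipy, OpenCV 4.12 (cv2) and the standard library are available. Lean on these libraries where they do the work, as an engineer would, in place of code of your own. Each camera call takes 0.05 s, during which the arm holds its last target. There are 200 camera calls.

TASK

On the small bench press, first swing the keeper bar fully shut across the front of the dish, past its spring nib, and then flip the safety catch fully over toward the robot. Then pull the lever's ball handle toward the robot to the end of its travel, so that the platen comes down on the dish, and finish while holding it there with the fingers, without letting go. The dish stays in its nest, the keeper shut and the catch flipped, and the rack, beaker and stoppers around stay where they are.

Things in the scene. Friction and masses are not known exactly. Their poses are not given: they have to be found in the camera images.
- press: bench press, screwed down: base plate 165x270x12 mm, dish nest and grey head on its left half, lever on its right. Origin on the worktop, z up, x away from the robot, y left. In its frame (mm): plate x -100..65, y -135..135; head x -45..62, y 20..70, top z 112; ram rod at x -20, y 45, up to z 132
- nest (a point): point on the dish nest's floor where the dish's underside is centred: x=-20, y=45, z=16 mm in the press frame; the nest has cheeks left and right and a back stop, and is open to the robot's side
- keeper_bar (a joint): keeper bar's angle (rad) about a vertical hinge at x -75, y 105 mm of the press: 0 = shut on its stop, bar along press -y in front of the dish; grows opening toward the robot, stays where left. Bar 12 mm thick, 120 long, centre z 33 mm. A spring nib 90 mm from the hinge resists with about 3 N from 0.22 to 0.10 rad, then holds it shut
- keeper_grip (a point): top of the keeper's upright grip pin (12 mm dia., black cap 15 mm dia.), 115 mm from the hinge along the bar; the pin rises from the bar (z=33 mm) to this point at z=93 mm. Push it, or pinch it from above
- catch_prop (a joint): safety catch's angle (rad): 0 = upright, propping the lever's toe so the lever cannot move; grows as its top swings toward the robot (press -x) and down, 1.45 = fully over. Hinge along y at x -53, y -90, z 22 mm of the press, stiff (0.03 Nm), stays where left. It jams while the lever is pulled against it
- catch_tab (a point): middle of the catch's black tab, on the face away from the robot, 100 mm above the hinge when upright (z 122 mm). Catch: steel plate 8 mm thick, 22 wide (tab 11 by 26), top 106 mm above the hinge. The lever's toe, a flat bar 16 mm wide with its top at z 80 mm, runs from the hub up to the catch: fingers fit behind the tab only above z 80 mm
- lever_arm (a joint): lever's angle, rad: 0 = at rest, ball leaning away from the robot; grows as the ball is pulled toward the robot (press -x), 0.7 = end of travel. A spring returns it: about 2 N at the ball at 0 and 7 N at 0.7. The platen comes down with it by 20 mm, touching the dish at 0.7
- lever_ball (a point): centre of the lever's black ball handle, 30 mm diameter, on a 12 mm rod, 125 mm from the lever's hub (axis along y at x 20, y -90, z 75 mm of the press). At lever angle a it is at x = 20 + 125 sin(0.25 - a), z = 75 + 125 cos(0.25 - a) mm, y -90: at rest x 51, z 196
- dish: clear petri dish, 89 mm diameter, 13 mm high, loose in the nest; origin at the centre of its underside
- rack: bystander: blue test tube rack, 60 x 204 x 82 mm, left of the press; origin at the centre of its underside
- beaker: bystander: clear beaker, 80 x 92 x 98 mm, right of the press; origin at the centre of its underside
- stopper_a: bystander: red-brown rubber stopper, 26 x 26 x 25 mm, left in front; origin at the centre of its underside
- stopper_b: bystander: the second stopper, same size, further left; origin at the centre of its underside
Things that resemble listed ones, but are neither listed nor needed, are in the scene too. What is shaped like the dish but brown or red is not meant.

How it is judged:
On the way, in this order (a step that is already met when the one before it is completed fails the run):
1. the keeper bar is shut past its nib (value of joint keeper_bar below 0.06 rad), for 0.2 s.
2. the safety catch is flipped over (value of joint catch_prop above 1 rad), for 0.2 s.
3. the lever is pulled by the fingers (value of joint lever_arm above 0.55 rad and contact force between the fingers and lever_arm above 1 N), for 0.2 s.
At the end, for the whole second after the job is handed in: The fingers hold the lever still (at least 1 N between them and it, under 0.1 rad/s) at more than 0.55 rad of its 0.7 rad travel, the keeper bar is within 0.06 rad of fully shut, the catch is flipped over by more than 1.0 rad, and the dish is within 8 mm of its place in the nest (all of step 3 and velocity of joint lever_arm between -0.1 and 0.1 rad/s and value of joint keeper_bar below 0.06 rad and value of joint catch_prop above 1 rad and distance between dish and nest below 0.008 m); the arm keeps its last pose, push and grip.
It fails at once if a bystander was moved by more than 30 mm (distance of any of rack, beaker, stopper_a, stopper_b from where it was at the start of the episode above 0.03 m).
It fails at once if the dish left its nest (distance between dish and nest above 0.025 m).
It also fails if it takes over 61 s, if anything falls off the work surface, if the arm or the gripper's body presses on something with over 40 N, if the wrist force passes 120 N, or if a joint passes its speed limit or range.

## Working session

There is one attempt and no reset: what is moved stays moved. The work goes in short steps, Python scripts to look and compute and a shell command to move; the robot and the scene stay as the last step left them, time stands still between calls to the robot, and variables do not carry over. Pictures are saved under pics/ and viewed, about 8 in all and at most 12, crops included, and the job is handed in when it is done.

```bash
mkdir -p pics
python3 - <<'E'
from station import ctrl, imaging
import cv2
o=ctrl.get_obs();print(o)
for n in("top","side"):
    im=imaging.camera(n);cv2.imwrite(f"pics/{n}0.png",im[:,:,::-1]);print(n,imaging.camera_model(n))
E
```

```text
{'time_s': 0.0, 'qpos': array([-1.23859614e+00,  3.00433200e-01,  1.52158889e+00,  1.88347737e-05,
        1.32068907e+00, -6.65774991e-02]), 'joint_vel': array([ 2.83642859e-05, -1.33717768e-04, -2.23495053e-04, -1.67871477e-03,
       -3.68414420e-05, -1.64316029e-03]), 'tau': array([ 9.93416070e-04, -5.31802905e+01, -3.52731979e+01,  7.09346356e-02,
        2.43740890e-02, -1.27939261e-04]), 'ee_pos': array([ 0.21348177, -0.50657105,  0.18650382]), 'eef_rot': array([-3.14150004e+00,  1.11481917e-03, -1.17202326e+00]), 'force': array([-1.01733772,  0.33162853, -0.25404589]), 'moment': array([ 0.05416959, -0.01689045, -0.00045101]), 'grip_width': 0.09379634393986824}
top {'camera_matrix': array([[462.65427088,   0.        , 306.93959119],
       [  0.        , 462.65427088, 233.14189634],
       [  0.        ,   0.        ,   1.        ]]), 'k1': -0.08834501114750934, 'position': array([0.25904719, 0.01091955, 1.46315291]), 'attitude': array([ 0.19771727,  0.0018346 , -1.57263299])}
side {'camera_matrix': array([[509.54765308,   0.        , 323.22004106],
       [  0.        , 509.54765308, 228.8714297 ],
       [  0.        ,   0.        ,   1.        ]]), 'k1': 0.003749431066215552, 'position': array([-0.32821721,  0.48982233,  0.91746974]), 'attitude': array([ 0.90664963,  0.01282687, -2.10418224])}
```

View pics/top0.png

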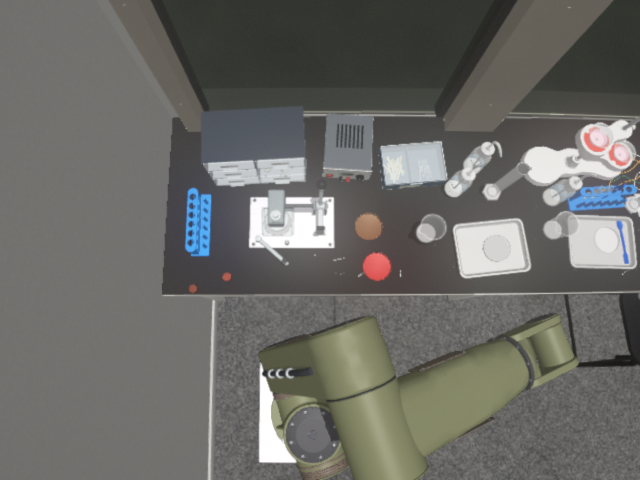

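View pics/side0.png

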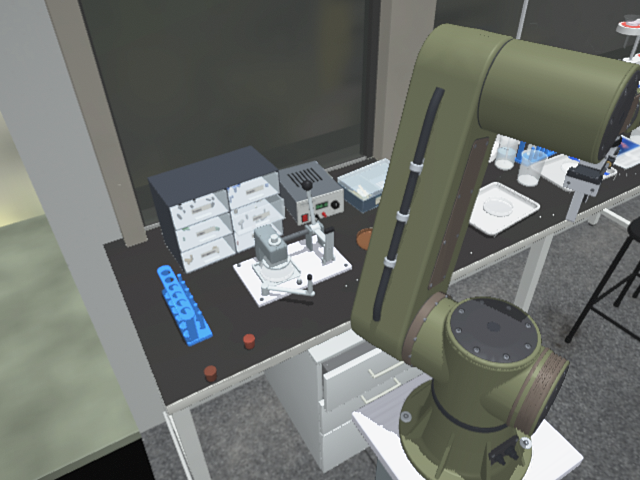

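The top view shows the plate at about (249..335, 198..248). The keeper is open with its pin at (287,263), the ball is at (322,185) and the catch at about (320,232). I'll write helpers and look at enlarged crops.

```bash
cat > h.py <<'E'
import numpy as np, cv2
from scipy.spatial.transform import Rotation as R
from station import ctrl, imaging
def proj(cm,P):
    P=np.atleast_2d(P); c=(P-cm["position"])@R.from_euler('xyz',cm["attitude"]).as_matrix()
    s=np.c_[c[:,0],-c[:,1]]/-c[:,2:3]; s=s*(1+cm["k1"]*(s**2).sum(1,keepdims=True))
    K=cm["camera_matrix"]; return s*[K[0,0],K[1,1]]+K[:2,2]
def back(cm,uv,z):
    K=cm["camera_matrix"]; d=(np.array(uv,float)-K[:2,2])/[K[0,0],K[1,1]]; s=d.copy()
    for _ in range(20): s=d/(1+cm["k1"]*(s@s))
    r=R.from_euler('xyz',cm["attitude"]).as_matrix()@[s[0],-s[1],-1]
    return cm["position"]+r*(z-cm["position"][2])/r[2]
def press(p,pts):  # p=x,y,yaw ; pts mm
    pts=np.atleast_2d(pts)/1000.; return np.c_[pts[:,:2]@R.from_euler('z',p[2]).as_matrix()[:2,:2].T+p[:2],pts[:,2]]
E
python3 - <<'E'
from h import *
cm=imaging.camera_model("top"); im=cv2.imread("pics/top0.png"); 
m=cv2.inRange(im,(190,190,190),(255,255,255)); m[:190]=0;m[255:]=0;m[:,:240]=0;m[:,345:]=0
m=cv2.morphologyEx(m,cv2.MORPH_CLOSE,np.ones((9,9)))
cs,_=cv2.findContours(m,0,1);c=max(cs,key=cv2.contourArea)
w=np.array([back(cm,q[0],0.012)[:2] for q in c]);r=cv2.minAreaRect((w*1000).astype(np.float32));print(r,cv2.boxPoints(r))
a=cv2.resize(im[175:275,235:355],None,fx=6,fy=6,interpolation=2);cv2.imwrite("pics/topc.png",a[:600,:720])
s=cv2.imread("pics/side0.png");cv2.imwrite("pics/sidec.png",cv2.resize(s[170:310,220:370],None,fx=4.2,fy=4.2,interpolation=2))
E
```

```text
((576.0953369140625, 63.295623779296875), (269.83868408203125, 187.4728240966797), 89.83838653564453) [[481.97876 -71.35878]
 [669.4508  -71.88759]
 [670.2119  197.95003]
 [482.73987 198.47884]]
```

View pics/topc.png

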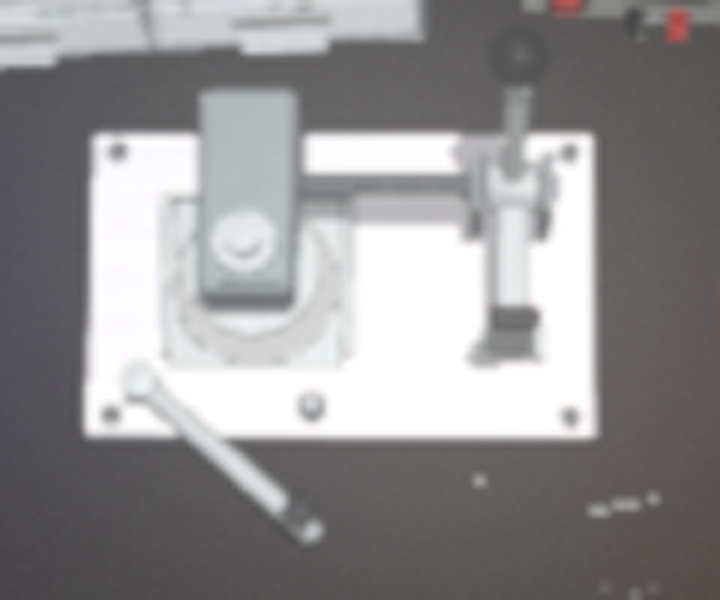

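View pics/sidec.png

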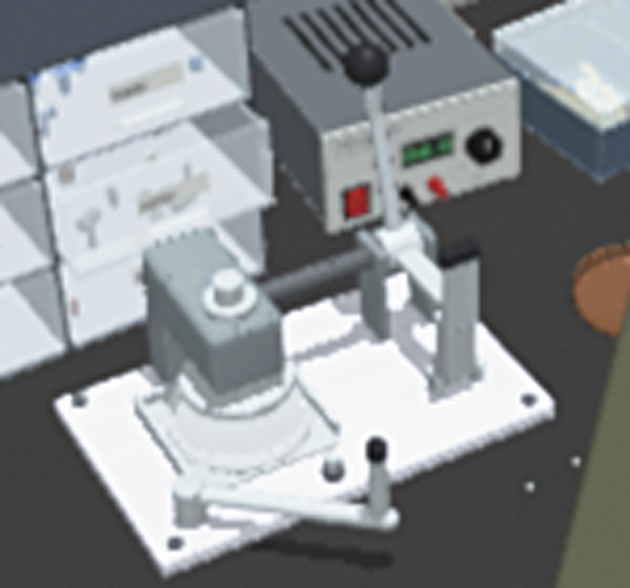

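Crops: the plate corners show clearly in the top crop at (92,132), (596,132), (597,437) and (85,437), the ball at (519,53), the ram top at (243,240) and the cap near (297,513). In the side crop the ball is at (366,64), the cap at (376,450) and the catch top at (460,250).

Run:
```python
from h import *
from scipy.optimize import least_squares
T=imaging.camera_model("top");S=imaging.camera_model("side")
f=lambda c,o,k:(np.array(c)+.5)/k-.5+o
tp=[((92,132),(65,135,12)),((596,132),(65,-135,12)),((597,437),(-100,-135,12)),((85,437),(-100,135,12)),((519,53),(51,-90,196)),((243,236),(-20,45,132))]
sp=[((366,64),(51,-90,196)),((55,403),(65,135,12)),((553,400),(-100,-135,12)),((163,572),(-100,135,12))]
U=np.array([f(a,(235,175),6) for a,_ in tp]);V=np.array([f(a,(220,170),4.2) for a,_ in sp])
fun=lambda p:np.r_[proj(T,press(p,[b for _,b in tp]))-U,proj(S,press(p,[b for _,b in sp]))-V].ravel()
s=least_squares(fun,[.58,.06,0]);p=s.x;print(p,np.round(s.fun.reshape(-1,2),1).tolist())
np.save("p.npy",p)
for th in(.6,.65,.7,.75,.8,.85):
    g=press(p,(-75-115*np.sin(th),105-115*np.cos(th),93))
    print(th,g,(proj(T,g)-(235,175)+.5)*6,(proj(S,g)-(220,170)+.5)*4.2)
print("shut",press(p,(-75,-10,93)),"hinge",press(p,(-75,105,33)),"tab",press(p,(-49,-90,122)),"ball",press(p,(51,-90,196)))
```

```text
[0.60292632 0.06192142 0.00382324] [[0.4, 1.2], [-0.6, 0.7], [0.1, -0.1], [0.6, 0.4], [0.0, 1.2], [0.1, 0.4], [-0.7, -0.5], [-0.9, -0.8], [-0.2, -0.3], [-0.2, -2.2]]
0.6 [[0.4629549  0.07147275 0.093     ]] [[317.48581351 490.91029425]] [[380.09647932 423.32608038]]
0.65 [[0.45827952 0.07481886 0.093     ]] [[310.71657628 500.20942157]] [[378.99616946 430.23905996]]
0.7 [[0.45377722 0.07839446 0.093     ]] [[303.48128248 509.1757395 ]] [[377.38106036 437.16919734]]
0.75 [[0.44945925 0.08219061 0.093     ]] [[295.79784239 517.78545947]] [[375.24957856 444.09869162]]
0.8 [[0.4453364  0.08619783 0.093     ]] [[287.68542921 526.01566892]] [[372.60156275 451.00934889]]
0.85 [[0.44141899 0.09040609 0.093     ]] [[279.16443183 533.84440298]] [[369.43832385 457.88262958]]
shut [[0.5279651  0.05163475 0.093     ]] hinge [[0.52752543 0.16663391 0.033     ]] tab [[ 0.55427077 -0.02826526  0.122     ]] ball [[ 0.65427004 -0.02788293  0.196     ]]
```

The fit is good to 2-3 mm, with the pin at about 0.75 rad, (0.449, 0.082). I'll turn the tool to yaw 0 so the jaws lie along x, which puts the tool axes at x, -y, -z. I'll also estimate the cabinet height behind the ball.

```bash
python3 -m handwheel '[[[0,0,0,-0.1465],[0,0,0,-0.1465],[0,0,0,-0.1465],[0,0,0,-0.1465],[0,0,0,-0.1465],[0,0,0,-0.1465],[0,0,0,-0.1465],[0,0,0,-0.1465]]]' 0.045 20
python3 - <<'E'
from h import *
T=imaging.camera_model("top")
a=back(T,(268,185),0);print(a,[(z,back(T,(268,156),z)[0].round(3)) for z in(.1,.15,.2,.25)])
print(back(T,(305,185),0),back(T,(350,180),0),back(T,(350,168),.1)); print(ctrl.get_obs()["ee_pos"],ctrl.get_obs()["eef_rot"])
E
```

```text
time_s: 0.9
ee_pos: [0.213, -0.5053, 0.1837]
eef_rot: [-3.135, 0.002, 0.028]
force: [-0.3, 0.1, 0.1]
grip_width: 0.0449
[0.71447573 0.14126498 0.        ] [(0.1, np.float64(0.778)), (0.15, np.float64(0.759)), (0.2, np.float64(0.74)), (0.25, np.float64(0.721))]
[0.71407788 0.01916353 0.        ] [ 0.73110655 -0.1296774   0.        ] [ 0.73777345 -0.12093179  0.1       ]
[ 0.21301653 -0.50527245  0.18369276] [-3.13505157e+00  2.04450493e-03  2.76130861e-02]
```

```bash
python3 -m handwheel '[[[0.03,-0.035,0,0.014],[0.03,-0.04,0,0.014],[0.03,-0.045,0,0],[0.025,-0.045,0,0],[0.025,-0.045,0,0],[0.025,-0.045,0,0],[0.02,-0.045,0,0],[0.015,-0.045,0,0],[0.01,-0.045,0,0],[0.01,-0.045,0,0]]]'
```

```text
time_s: 1.9
ee_pos: [0.425, -0.0681, 0.1837]
eef_rot: [-3.132, 0.005, 0.0]
force: [0.8, -0.3, 0.7]
grip_width: 0.045
```

```bash
python3 -m handwheel '[[[0.007,-0.045,0,0],[0.007,-0.045,0,0],[0.005,-0.045,0,0],[0.003,-0.015,0,0],[0,0,0,0],[0,0,0,0]]]'
python3 - <<'E'
from h import *
o=ctrl.get_obs();print(o["ee_pos"],o["eef_rot"]); im=imaging.camera("wrist");W=imaging.camera_model("wrist")
p=np.load("p.npy");g=press(p,[(-75-115*np.sin(t),105-115*np.cos(t),93) for t in(.7,.75,.8)]);print(proj(W,g))
cv2.imwrite("pics/w1.png",im[:,:,::-1])
E
```

```text
time_s: 2.5
ee_pos: [0.4459, 0.0928, 0.1842]
eef_rot: [-3.131, 0.007, 0.007]
force: [0.5, 0.1, -0.6]
grip_width: 0.0453
[0.44588471 0.09279022 0.18416341] [-3.13146817  0.00688478  0.00686462]
[[326.80331499 252.06326525]
 [321.28125886 247.32392838]
 [315.97866135 242.29236119]]
```

View pics/w1.png

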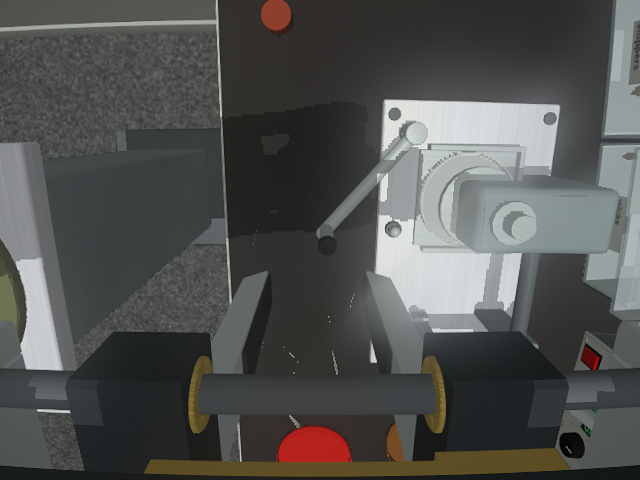

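The wrist view puts the cap at (327,244), against a predicted (321,247). That places the pin at about (0.452, 0.083). I'll centre on it, descend and pinch.

```bash
python3 -m handwheel '[[[0.006,0.010,0,0],[0,0,0.03,0],[0,0,0.03,0],[0,0,0.03,0],[0,0,0.014,0],[0,0,0,0]]]'
python3 -m handwheel '[[[0,0,0,0],[0,0,0,0],[0,0,0,0],[0,0,0,0]]]' 0.0 15
```

```text
time_s: 3.15
ee_pos: [0.454, 0.0739, 0.0774]
eef_rot: [-3.132, 0.004, -0.003]
force: [0.2, -0.4, 0.7]
grip_width: 0.0448
time_s: 3.55
ee_pos: [0.4558, 0.0717, 0.0802]
eef_rot: [-3.132, -0.0, -0.006]
force: [1.0, 0.5, 0.0]
grip_width: 0.0164
```

```bash
python3 -m handwheel '[[[0,0,0,0],[0,0,0,0]]]'
python3 - <<'E'
from h import *
im=imaging.camera("wrist");cv2.imwrite("pics/w2.png",im[150:400,200:450,::-1])
E
```

```text
time_s: 3.75
ee_pos: [0.4562, 0.0717, 0.081]
eef_rot: [-3.132, -0.002, -0.006]
force: [-0.3, -0.2, 0.3]
grip_width: 0.0018
```

View pics/w2.png

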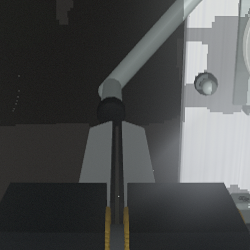

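The view shows the fingers closed just short of the pin in y. I'll reopen, shift about 12 mm toward +y and close again.

```bash
python3 -m handwheel '[[[0,0,0,0],[0,0,0,0],[0,0,0,0],[0,0,0,0]]]' 0.045
python3 -m handwheel '[[[-0.002,-0.006,0,0],[0,-0.006,0,0],[0,0,0,0]]]'
```

```text
time_s: 4.2
ee_pos: [0.4562, 0.0719, 0.081]
eef_rot: [-3.132, -0.002, -0.005]
force: [-0.7, 0.7, 0.1]
grip_width: 0.0293
time_s: 4.5
ee_pos: [0.454, 0.085, 0.0811]
eef_rot: [-3.132, -0.001, -0.006]
force: [1.0, -0.2, 0.1]
grip_width: 0.0451
```

```bash
python3 -m handwheel '[[[0,0,0,0],[0,0,0,0],[0,0,0,0],[0,0,0,0],[0,0,0,0],[0,0,0,0],[0,0,0,0]]]' 0.0 15
```

```text
time_s: 5.2
ee_pos: [0.454, 0.0851, 0.081]
eef_rot: [-3.132, -0.001, -0.005]
force: [-1.1, 1.0, 0.2]
grip_width: 0.0002
```

Run:
```python
from h import *
im=imaging.camera("wrist");W=imaging.camera_model("wrist");s=imaging.camera("side");S=imaging.camera_model("side")
o=ctrl.get_obs()["ee_pos"];print(o,proj(W,o)-(200,100),proj(W,o-[0,0,.019])-(200,100),proj(S,o)-(220,160))
b=np.hstack([cv2.resize(im[100:400,200:450,::-1],None,fx=1.5,fy=1.5),cv2.resize(s[160:310,220:400,::-1],(425,450))[:,:425]])
cv2.imwrite("pics/w3.png",b)
p=np.load("p.npy");g=press(p,[(-75-115*np.sin(t),105-115*np.cos(t),93) for t in(.7,.75,.8,.85)]);print(proj(W,g)-(200,100))
```

```text
[0.45402523 0.08506989 0.08106692] [[115.62210111 176.89797332]] [[115.6774925  165.34916272]] [[ 86.99628833 118.2210358 ]]
[[115.17637823 197.27919121]
 [106.73049963 190.49408067]
 [ 98.57453064 183.24811415]
 [ 90.72901618 175.54806051]]
```

View pics/w3.png

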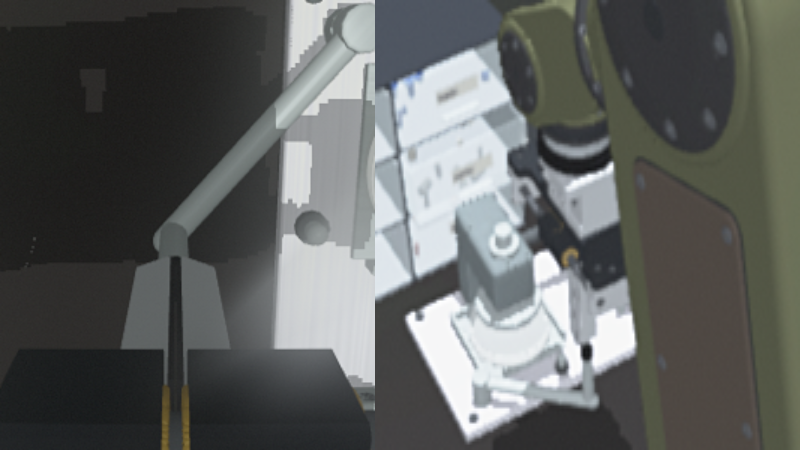

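Run:
```python
from h import *
S=imaging.camera_model("side");T=imaging.camera_model("top");W=imaging.camera_model("wrist")
print("side cap",back(S,(310,277.2),.088),"top cap",[back(T,np.array(c)/6+(234.6,174.6),.092) for c in((297,513),(300,517),(292,508))])
print("top barend",back(T,np.array((308,528))/6+(234.6,174.6),.039))
for c in((155,240),(175,225),(188,240)): print("wrist base",back(W,np.array(c)/1.5+(200,100),.037))
print("hinge top/wrist",back(W,np.array((355,28))/1.5+(200,100),.045))
```

```text
side cap [0.44689362 0.08068192 0.088     ] top cap [array([0.45169981, 0.08135996, 0.092     ]), array([0.44968763, 0.07985009, 0.092     ]), array([0.45421756, 0.08387192, 0.092     ])]
top barend [0.45131517 0.07833591 0.039     ]
wrist base [0.44589067 0.08010296 0.037     ]
wrist base [0.45463507 0.08688324 0.037     ]
wrist base [0.46026293 0.08002808 0.037     ]
hinge top/wrist [0.52489651 0.16871022 0.045     ]
```

The rays all put the pin at the TCP xy, but the fingers closed on nothing. In the side view the fingertips seem to end about at the cap's height. I'll open, go about 14 mm lower (still above the bar), and close again.

```bash
python3 -m handwheel '[[[0,0,0,0],[0,0,0,0],[0,0,0,0],[0,0,0,0],[0,0,0,0],[0,0,0,0]]]' 0.045
python3 -m handwheel '[[[0,0.001,0.007,0],[0,0,0.007,0],[0,0,0,0],[0,0,0,0]]]'
python3 -m handwheel '[[[0,0,0,0],[0,0,0,0],[0,0,0,0],[0,0,0,0],[0,0,0,0],[0,0,0,0],[0,0,0,0]]]' 0.0 15
```

```text
time_s: 5.9
ee_pos: [0.454, 0.0851, 0.0811]
eef_rot: [-3.132, -0.001, -0.005]
force: [0.1, 0.2, 0.2]
grip_width: 0.0436
time_s: 6.3
ee_pos: [0.4538, 0.0841, 0.0654]
eef_rot: [-3.132, -0.001, -0.005]
force: [0.6, 0.5, 0.2]
grip_width: 0.0449
time_s: 7.0
ee_pos: [0.4539, 0.0841, 0.0656]
eef_rot: [-3.132, -0.001, -0.005]
force: [0.7, -0.2, -0.3]
grip_width: 0.0142
```

```bash
python3 -m handwheel '[[[0,0,0,0],[0,0,0,0]]]'
python3 - <<'E'
from h import *
s=imaging.camera("side");w=imaging.camera("wrist")
cv2.imwrite("pics/s4.png",np.hstack([cv2.resize(s[210:310,250:350,::-1],(400,400),interpolation=2),cv2.resize(w[150:350,220:420,::-1],(400,400))]))
E
```

```text
time_s: 7.2
ee_pos: [0.4539, 0.0841, 0.0656]
eef_rot: [-3.132, -0.001, -0.005]
force: [-0.3, 0.5, 0.8]
grip_width: 0.0142
```

View pics/s4.png

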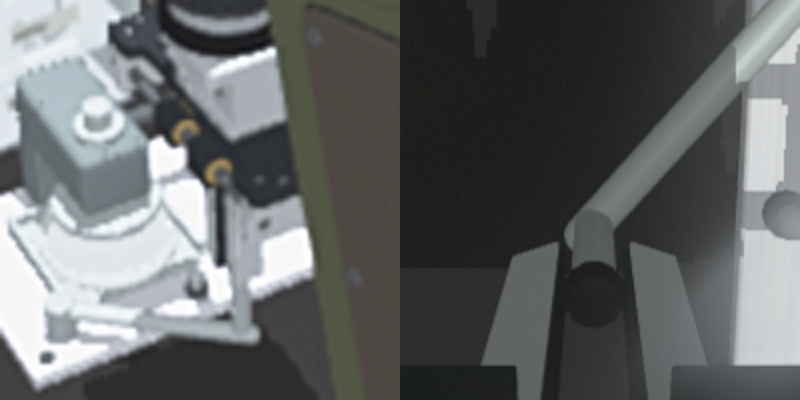

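The fingers now hold the pin, with the opening steady at 14.2 mm and the cap between the fingers in the wrist view. I'll follow the arc to shut.

```bash
python3 -m handwheel '[[[0.006,0.0044,0,0],[0.006,0.0044,0,0],[0.0075,0.0044,0,0],[0.0075,0.0044,0,0],[0.008,0.0032,0,0],[0.008,0.0032,0,0]]]' - 25
```

```text
time_s: 7.9
ee_pos: [0.4987, 0.057, 0.0654]
eef_rot: [-3.134, 0.002, -0.004]
force: [-0.7, 5.2, 0.1]
grip_width: 0.0137
```

```bash
python3 -m handwheel '[[[0.008,0.001,0,0],[0.008,0.001,0,0],[0.008,0.001,0,0],[0.006,0,0,0],[0.004,0,0,0],[0.003,0,0,0],[0,0,0,0]]]'
```

```text
time_s: 8.6
ee_pos: [0.5282, 0.0515, 0.0649]
eef_rot: [-3.137, 0.035, -0.004]
force: [-5.6, -0.6, 11.8]
grip_width: 0.0138
```

```bash
python3 -m handwheel '[[[0.004,0,-0.001,0],[0.003,0,0,0],[0,0,0,0]]]'
```

```text
time_s: 8.9
ee_pos: [0.5277, 0.0515, 0.0649]
eef_rot: [-3.138, 0.057, -0.004]
force: [-6.3, -0.5, 11.2]
grip_width: 0.0135
```

```bash
python3 -m handwheel '[[[0,0,0,0],[0,0,0,0],[0,0,0,0],[0,0,-0.01,0],[0,0,-0.02,0],[0,0,-0.03,0],[0,0,-0.04,0],[0,0,0,0]]]' 0.035
python3 - <<'E'
from h import *
s=imaging.camera("side");t=imaging.camera("top");S=imaging.camera_model("side");p=np.load("p.npy")
for th in(0,.05,.1,.2):
    g=press(p,(-75-115*np.sin(th),105-115*np.cos(th),93)); print(th,(proj(S,g)-(240,190))*6)
cv2.imwrite("pics/s5.png",cv2.resize(s[190:290,240:360,::-1],(720,600),interpolation=2))
E
```

```text
time_s: 9.7
ee_pos: [0.5354, 0.0518, 0.1702]
eef_rot: [-3.136, 0.055, -0.004]
force: [1.0, -0.9, -0.1]
grip_width: 0.035
0 [[384.65536882 373.43736734]]
0.05 [[391.12767027 381.30150865]]
0.1 [[397.0144814  389.43631582]]
0.2 [[406.95614786 406.45359622]]
```

View pics/s5.png

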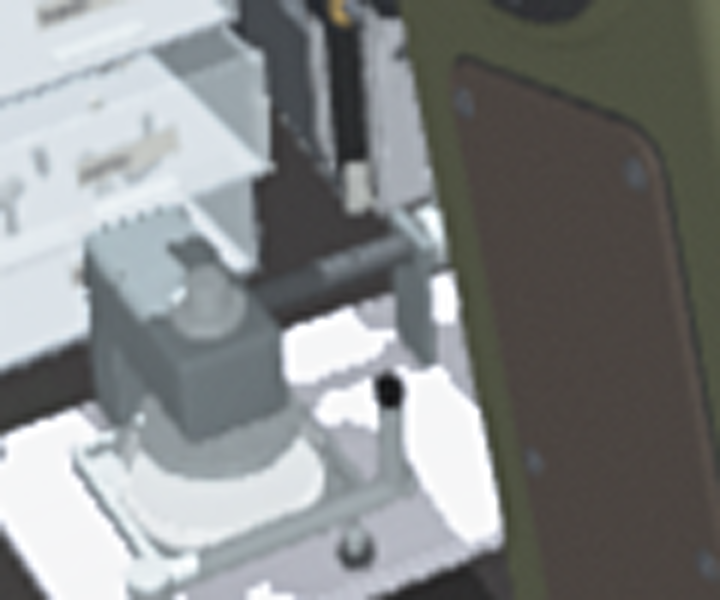

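The keeper is shut: the cap is at about (389,380), against a predicted (385,373) for 0 rad, the bar is past the nib post, and it pushed solidly on its stop. The fingertip height looks odd, so I'll check it against this picture.

Run:
```python
from h import *
S=imaging.camera_model("side");o=ctrl.get_obs();c=o["ee_pos"];Rm=R.from_euler('xyz',o["eef_rot"]).as_matrix()
for sx in(-.0175,.0175):
  for z in(-.02,0,.019): print(sx,z,((proj(S,c+Rm@[sx,0,z])-(240,190))*6).round(),(c+Rm@[sx,0,z]).round(3))
print(o["qpos"])
```

```text
-0.0175 -0.02 [[389. 208.]] [0.517 0.052 0.186]
-0.0175 0 [[392. 250.]] [0.516 0.052 0.166]
-0.0175 0.019 [[395. 288.]] [0.515 0.052 0.148]
0.0175 -0.02 [[347. 167.]] [0.552 0.052 0.184]
0.0175 0 [[351. 208.]] [0.551 0.052 0.164]
0.0175 0.019 [[354. 246.]] [0.55  0.052 0.145]
[0.02451784 0.32614497 1.53939695 0.00732328 1.33723526 0.02723236]
```

The picture and the missed grasp both suggest the tips are about 20 mm higher than nominal. I'll touch clear tabletop in front of the press with closed fingers to find the true tip height, turning to yaw -90° on the way.

```bash
python3 -m handwheel '[[[-0.03,0.027,0,0],[-0.03,0.027,0,0],[-0.03,0.027,0,0],[0,0,0,0.142],[0,0,0,0.142],[0,0,0,0.142],[0,0,0,0.142],[0,0,0,0.142],[0,0,0,0.142],[0,0,0,0.142]]]' 0
python3 -m handwheel '[[[0,0,0.03,0.142],[0,0,0.03,0.142],[0,0,0.03,0.142],[0,0,0.03,0.142],[0,0,0,0],[0,0,0,0]]]'
```

```text
time_s: 10.8
ee_pos: [0.4337, -0.0309, 0.1591]
eef_rot: [3.077, 0.048, -1.035]
force: [0.5, 0.1, 0.5]
grip_width: 0.0007
time_s: 11.4
ee_pos: [0.4203, -0.0292, 0.0317]
eef_rot: [3.053, 0.005, -1.625]
force: [0.1, -0.3, 0.6]
grip_width: 0.0004
```

```bash
for i in 1 2 3; do python3 -m handwheel '[[[0,0,0.005,0],[0,0,0,0]]]' | egrep 'ee_pos|force'; done
```

```text
ee_pos: [0.4207, -0.0292, 0.028]
force: [0.0, 0.1, -0.6]
ee_pos: [0.4212, -0.0293, 0.024]
force: [-0.4, 0.2, 0.2]
ee_pos: [0.4211, -0.0293, 0.0191]
force: [-0.5, 0.4, 0.5]
```

```bash
for i in 1 2 3 4; do python3 -m handwheel '[[[0,0,0.004,0],[0,0,0,0]]]' | egrep 'ee_pos|force|eef'; done
```

```text
ee_pos: [0.4208, -0.0293, 0.0148]
eef_rot: [3.059, 0.005, -1.615]
force: [0.5, -0.3, -0.1]
ee_pos: [0.4204, -0.0292, 0.0104]
eef_rot: [3.059, 0.005, -1.615]
force: [-0.6, 0.1, -0.0]
ee_pos: [0.42, -0.0292, 0.006]
eef_rot: [3.059, 0.005, -1.615]
force: [0.7, -0.4, -1.3]
ee_pos: [0.4197, -0.0291, 0.0017]
eef_rot: [3.059, 0.005, -1.615]
force: [0.3, 0.9, -0.0]
```

```bash
for i in 1 2 3; do python3 -m handwheel '[[[0,0,0.003,0],[0,0,0,0]]]' | egrep 'ee_pos|force'; done
```

```text
ee_pos: [0.4194, -0.0291, -0.0016]
force: [0.5, 0.0, -0.4]
ee_pos: [0.4192, -0.0291, -0.0048]
force: [-0.5, -0.3, 0.1]
ee_pos: [0.4189, -0.029, -0.0081]
force: [0.2, -0.1, 0.3]
```

```bash
for i in 1 2 3; do python3 -m handwheel '[[[0,0,0.003,0],[0,0,0,0]]]' | egrep 'ee_pos|force'; done
```

```text
ee_pos: [0.4187, -0.029, -0.0113]
force: [0.1, -0.8, 0.8]
ee_pos: [0.4184, -0.029, -0.0145]
force: [0.0, 0.1, -0.6]
ee_pos: [0.4185, -0.029, -0.0175]
force: [-0.8, 0.0, 2.3]
```

The tips touch the table at a reported z of -0.017, so tip height is the reported z + 0.017. I'll use that from now on. Next I'll lift and go above the slot behind the tab, at world (0.580, -0.028).

```bash
python3 -m handwheel '[[[0,0,-0.045,-0.044],[0,0,-0.045,0],[0,0,-0.045,0],[0,0,-0.045,0],[0,-0.03,-0.02,0],[0,-0.03,0,0],[0,-0.03,0,0],[0,-0.03,0,0],[0,0,0,0]]]'; python3 -c "
from h import *
o=ctrl.get_obs();print(R.from_euler('xyz',o['eef_rot']).as_matrix().T@(np.array([.580,-.028,.150])-o['ee_pos']),o['ee_pos'])"
```

```text
time_s: 14.9
ee_pos: [0.5583, -0.0305, 0.1792]
eef_rot: [3.06, 0.009, -1.57]
force: [-0.3, 0.5, -0.6]
grip_width: 0.0001
[-0.00215905 -0.02405491  0.02740423] [ 0.55825233 -0.03045132  0.17924588]
```

```bash
python3 -m handwheel '[[[-0.002,-0.024,0.0,0],[0,-0.004,0.02,0],[0,-0.001,0.02,0],[0,0,0,0]]]'
python3 - <<'E'
from h import *
o=ctrl.get_obs();print(o['ee_pos'],R.from_euler('xyz',o['eef_rot']).as_matrix().T@(np.array([.580,-.028,.085])-o['ee_pos']))
s=imaging.camera("wrist");cv2.imwrite("pics/s6.png",s[:,:,::-1])
E
```

```text
time_s: 15.3
ee_pos: [0.5837, -0.0279, 0.1348]
eef_rot: [3.059, 0.009, -1.57]
force: [-0.2, -0.4, -0.2]
grip_width: 0.0004
[ 0.58372657 -0.02789884  0.13484224] [ 0.00056552 -0.00041144  0.04997656]
```

View pics/s6.png

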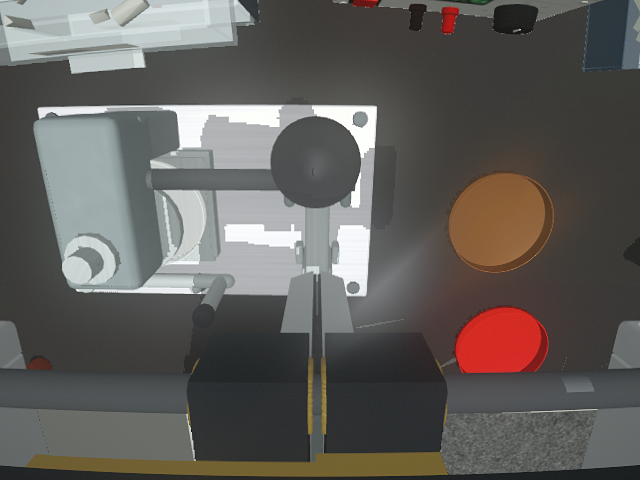

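The wrist view shows the tips centred on the toe line (u≈316), beyond the catch, with the ball well ahead at (316,162) and the keeper shut. Descending.

```bash
for r in '[[[0,0,0.02,0]]]'; do :; done
python3 -m handwheel '[[[0,0,0.015,0],[0,0,0,0]]]' | egrep 'ee_pos|force'; python3 -m handwheel '[[[0,0,0.012,0],[0,0,0,0]]]'| egrep 'ee_pos|force'; python3 -m handwheel '[[[0,0,0.012,0],[0,0,0,0]]]'| egrep 'ee_pos|force';python3 -m handwheel '[[[0,0,0.007,0],[0,0,0,0]]]'| egrep 'ee_pos|force'
```

```text
ee_pos: [0.5832, -0.028, 0.1236]
force: [-0.4, 0.3, -0.4]
ee_pos: [0.5828, -0.028, 0.1133]
force: [-0.4, 0.1, 0.5]
ee_pos: [0.5822, -0.0279, 0.1014]
force: [-0.2, 0.7, 0.3]
ee_pos: [0.5817, -0.0279, 0.094]
force: [-0.3, -0.4, 1.0]
```

```bash
python3 -m handwheel '[[[0,0,0.009,0],[0,0,0,0]]]'| egrep 'ee_pos|force';python3 -m handwheel '[[[0,0.008,0,0],[0,0.006,0,0],[0,0,0,0]]]'| egrep 'ee_pos|force';python3 -m handwheel '[[[0,0.006,0,0],[0,0.006,0,0],[0,0,0,0]]]'| egrep 'ee_pos|force|rot'
```

```text
ee_pos: [0.581, -0.0278, 0.0843]
force: [-0.6, -0.2, -0.8]
ee_pos: [0.5658, -0.0278, 0.0854]
force: [0.9, -0.7, -0.2]
ee_pos: [0.5533, -0.0279, 0.0869]
eef_rot: [3.07, 0.008, -1.57]
force: [0.4, -0.1, -0.7]
```

There's still no force, which fits: the catch needs only about 0.3 N. I'll follow the arc over and down.

```bash
python3 -m handwheel '[[[0,0.010,0.003,0],[0,0.010,0.003,0],[0,0.010,0.005,0],[0,0.010,0.008,0],[0,0.010,0.009,0],[0,0.009,0.009,0],[0,0,0,0]]]'| egrep 'ee_pos|force|rot';python3 - <<'E'
from h import *
s=imaging.camera("side");t=imaging.camera("top");p=np.load("p.npy")
S=imaging.camera_model("side");T=imaging.camera_model("top");a=[(-53-106*np.sin(t),-90,22+106*np.cos(t)) for t in(0,.5,1,1.45)];print(proj(S,press(p,a)),proj(T,press(p,a)))
cv2.imwrite("pics/s7.png",np.hstack([cv2.resize(s[180:310,240:370,::-1],(400,400),interpolation=2),cv2.resize(t[190:270,280:360,::-1],(400,400),interpolation=2)]))
E
```

```text
ee_pos: [0.4908, -0.0277, 0.0552]
eef_rot: [3.074, 0.008, -1.57]
force: [0.1, -0.7, -0.5]
[[327.00930709 226.09415319]
 [337.64659753 240.90808743]
 [345.82700195 260.48544369]
 [349.04000715 277.43260361]] [[320.86037768 225.22978813]
 [320.93754078 242.94408791]
 [320.75259249 257.53645756]
 [320.41675596 264.71649627]]
```

```bash
python3 -m handwheel '[[[0,0.005,0.008,0],[0,0.004,0.008,0],[0,0.002,0.007,0],[0,0,0,0]]]'| egrep 'ee_pos|force|rot';python3 -m handwheel '[[[0,0.001,0.006,0],[0,0,0,0]]]'| egrep 'ee_pos|force';python3 -m handwheel '[[[0,0.001,0.005,0],[0,0,0,0]]]'| egrep 'ee_pos|force'
```

```text
ee_pos: [0.48, -0.0278, 0.0328]
eef_rot: [3.078, 0.007, -1.57]
force: [-0.3, 1.0, -0.1]
ee_pos: [0.4786, -0.0277, 0.0263]
force: [1.1, -0.6, 0.2]
ee_pos: [0.4773, -0.0277, 0.021]
force: [0.8, 0.4, 0.1]
```

```bash
for i in 1 2 3; do python3 -m handwheel '[[[0,0,0.004,0],[0,0,0,0]]]'| egrep 'ee_pos|force'; done
```

```text
ee_pos: [0.4772, -0.0277, 0.0168]
force: [-1.5, -0.2, 0.5]
ee_pos: [0.477, -0.0277, 0.0125]
force: [-0.4, 0.3, -0.0]
ee_pos: [0.4775, -0.0278, 0.0096]
force: [-6.7, -0.5, 13.9]
```

The solid stop at tip z ≈ 0.027 matches the catch lying flat. I'll lift off and check.

```bash
python3 -m handwheel '[[[0,-0.002,-0.01,0],[0,0,-0.03,0],[0,0,-0.045,0],[0,0,-0.045,0],[0,0,-0.045,0],[0,0,-0.045,0],[0,0,-0.03,0],[0,0,0,0]]]' 0.06
python3 - <<'E'
from h import *
o=ctrl.get_obs();s=imaging.camera("side");w=imaging.camera("wrist")
cv2.imwrite("pics/s8.png",np.hstack([cv2.resize(s[180:310,240:370,::-1],(390,390),interpolation=2),cv2.resize(w[:,120:520,::-1],(400,390))[:,:]*1]))
W=imaging.camera_model("wrist");p=np.load("p.npy");f=lambda P:(proj(W,press(p,P))-(120,0))*[1,390/480]+[390,0]
print(o['ee_pos'],"ball",f((51,-90,196)),"tab",f([(-53-100*np.sin(t)+9*np.cos(t),-90,22+100*np.cos(t)+9*np.sin(t)) for t in(0,1,1.45)]),"pin",f((-75,-10,93)))
E
```

```text
time_s: 19.95
ee_pos: [0.4949, -0.0294, 0.2702]
eef_rot: [3.08, 0.007, -1.57]
force: [0.1, -1.4, -0.6]
grip_width: 0.059
[ 0.49494983 -0.02941495  0.27018253] ball [[587.41198128 -18.47615039]] tab [[588.15368209 106.38705434]
 [588.42509369 177.62194031]
 [588.5670796  182.26467321]] pin [[502.87324082 132.41844024]]
```

View pics/s8.png

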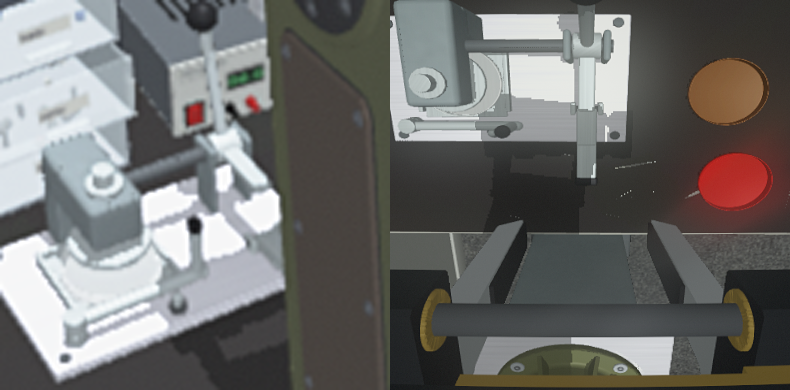

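The catch lies flat toward the robot, with the tab at (587,180) against 182 predicted for 1.45 rad. The keeper is still shut. Next I'll move over the ball.

```bash
python3 -m handwheel '[[[0,-0.03,0,0],[0,-0.03,0,0],[0,-0.03,0,0],[0,-0.03,0,0],[0,-0.02,0,0],[0,0,0,0],[0,0,0,0]]]'; python3 -c "
from h import *
o=ctrl.get_obs();print(R.from_euler('xyz',o['eef_rot']).as_matrix().T@(np.array([.652,-.028,.160])-o['ee_pos']),o['ee_pos'])"
```

```text
time_s: 20.75
ee_pos: [0.6348, -0.0286, 0.2431]
eef_rot: [3.056, 0.01, -1.57]
force: [-0.4, 0.5, 0.1]
grip_width: 0.0602
[ 0.00017779 -0.02418493  0.08129178] [ 0.6348159  -0.02863756  0.24305177]
```

```bash
python3 -m handwheel '[[[0,-0.014,0,0],[0,-0.009,0,0],[0,0,0.02,0],[0,0,0.02,0],[0,0,0,0],[0,0,0,0]]]'; python3 -c "
from h import *
o=ctrl.get_obs();print(R.from_euler('xyz',o['eef_rot']).as_matrix().T@(np.array([.652,-.028,.160])-o['ee_pos']),o['ee_pos'])"
```

```text
time_s: 21.35
ee_pos: [0.6503, -0.0282, 0.199]
eef_rot: [3.053, 0.01, -1.57]
force: [0.5, 0.8, 0.7]
grip_width: 0.0601
[ 0.00016883 -0.005116    0.03874864] [ 0.65034119 -0.02822095  0.19904944]
```

```bash
python3 -m handwheel '[[[0,-0.004,0.014,0],[0,0,0.013,0],[0,0,0.01,0],[0,0,0,0],[0,0,0,0]]]';python3 -m handwheel '[[[0,0,0,0],[0,0,0,0],[0,0,0,0],[0,0,0,0],[0,0,0,0],[0,0,0,0],[0,0,0,0],[0,0,0,0]]]' 0 15
```

```text
time_s: 21.85
ee_pos: [0.651, -0.0279, 0.1604]
eef_rot: [3.054, 0.01, -1.57]
force: [-0.2, -0.1, -0.6]
grip_width: 0.0597
time_s: 22.65
ee_pos: [0.6515, -0.0276, 0.1617]
eef_rot: [3.056, 0.01, -1.57]
force: [0.8, 0.2, -0.3]
grip_width: 0.0293
```

The fingers grip at 29.3 mm, which matches the 30 mm ball. I'll firm the grip and pull along the arc.

```bash
python3 -m handwheel '[[[0,0,0,0],[0,0.008,0,0],[0,0.0085,0,0],[0,0.0085,0,0],[0,0.0085,0.0005,0],[0,0,0,0]]]' - 35;python3 -m handwheel '[[[0,0.0085,0.001,0],[0,0.0085,0.002,0],[0,0.0085,0.003,0],[0,0,0,0]]]'
```

```text
time_s: 23.25
ee_pos: [0.618, -0.0274, 0.1657]
eef_rot: [3.064, 0.01, -1.57]
force: [4.7, 0.3, -2.2]
grip_width: 0.0286
time_s: 23.65
ee_pos: [0.5931, -0.0273, 0.1633]
eef_rot: [3.071, 0.01, -1.57]
force: [7.1, 0.7, -7.2]
grip_width: 0.0287
```

```bash
python3 -m handwheel '[[[0,0.008,0.004,0],[0,0.008,0.005,0],[0,0.006,0.004,0],[0,0,0,0]]]'; python3 -m handwheel '[[[0,0.004,0.002,0],[0,0.003,0.001,0],[0,0,0,0],[0,0,0,0]]]'
```

```text
time_s: 24.05
ee_pos: [0.5739, -0.0272, 0.1575]
eef_rot: [3.084, 0.009, -1.569]
force: [9.9, 1.1, -9.6]
grip_width: 0.0284
time_s: 24.45
ee_pos: [0.5699, -0.0272, 0.1559]
eef_rot: [3.091, 0.009, -1.569]
force: [7.4, 1.6, 0.6]
grip_width: 0.0283
```

```bash
python3 -m handwheel '[[[0,0.004,0.001,0],[0,0.002,0,0],[0,0,0,0],[0,0,0,0],[0,0,0,0],[0,0,0,0]]]'
python3 - <<'E'
from h import *
o=ctrl.get_obs();s=imaging.camera("side");w=imaging.camera("wrist")
cv2.imwrite("pics/s9.png",np.hstack([cv2.resize(s[160:310,220:370,::-1],(390,390),interpolation=2),cv2.resize(w[:,120:520,::-1],(400,390))]))
W=imaging.camera_model("wrist");S=imaging.camera_model("side");p=np.load("p.npy")
P=[(20+125*np.sin(.25-a),-90,75+125*np.cos(.25-a)) for a in(.5,.6,.7)];print(o['ee_pos'],o['joint_vel'].round(3),(proj(W,press(p,P))-(120,0))*[1,390/480]+[390,0],(proj(S,press(p,P))-(220,160))*2.6)
E
```

```text
time_s: 25.05
ee_pos: [0.5688, -0.0272, 0.1557]
eef_rot: [3.1, 0.009, -1.567]
force: [6.0, 1.4, 0.1]
grip_width: 0.028
[ 0.5687657  -0.02723546  0.15565496] [-0.001  0.007 -0.014 -0.    -0.005 -0.003] [[590.67084909 213.92972908]
 [590.57657084 231.77661774]
 [590.48966674 246.52268287]] [[255.07288041  93.1973687 ]
 [261.43038534 102.3614793 ]
 [267.63342699 112.39622528]]
```

View pics/s9.png

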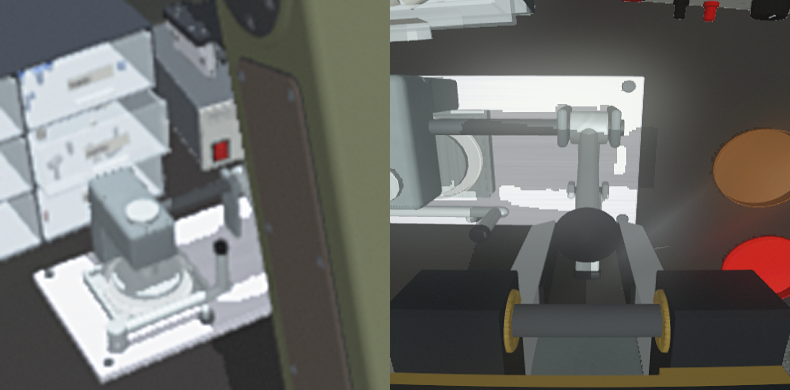

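The ball sits in the fingers at (589,235), consistent with 0.6-0.7 rad. The ram is down, the keeper is shut with the dish behind it, and the catch is down. The lever is at its stop with a steady 6 N, so I'll hand in.

```bash
python3 -m handwheel '[[[0,0,0,0],[0,0,0,0],[0,0,0,0]]]'; python3 -c "
from station import ctrl
print(ctrl.hand_in())"
```

```text
time_s: 25.45
ee_pos: [0.5711, -0.0273, 0.1565]
eef_rot: [3.104, 0.008, -1.566]
force: [6.3, 1.2, 0.3]
grip_width: 0.0281
the job is handed in; nothing more can be done
None
```

I shut the keeper past its nib, flipped the catch fully over, then pulled the lever to its end stop and handed in at 25.5 s with the fingers still gripping the ball.

**Last checks**
- **Keeper:** it was against its stop, at its predicted shut position within about 2 mm, and past the nib in the side view.
- **Catch:** the tab lay where 1.45 rad predicts; in the last picture the catch is still down.
- **Lever:** I estimate 0.65–0.7 rad from how far the ball moved. It held about 6 N with a steady 28 mm grip.
- **Dish:** it was still in its nest under the lowered platen, judged only by eye from the pictures.
- **Bystanders:** I did not measure them again; no move went near the rack, beaker or stoppers.

**What disagreed**
- **Fingertip height:** touching the table showed the fingertips about 36 mm higher than the reported TCP height and the stated finger length imply. My first two closes on the keeper pin therefore missed. I corrected for this afterwards.
- **Tool tilt:** contact with the keeper stop left the tool tilted by 3–5°, which the moves could not undo.
- **TCP drift:** the TCP moved about 2 mm back along the pull during the last idle rows, with the force unchanged.

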